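# Open the push-and-turn canister of lamp spares

### The arm

A 7-joint arm with a two-finger parallel gripper is mounted at the origin on the work surface. World frame = base frame: x ahead of the robot, y to its left, z up, the work surface at z = 0. Lengths are in mm, angles in rad, forces in N, time in s.
With the tool pointing down it reaches from about 400 to 900 mm from the base axis. Payload 5.5 kg.
Tool frame: the origin (TCP) lies at the very end of the fingers, on their centre line; the grasp point (between the pads) lies 19 mm behind it (manip.pinch_z is the distance from the TCP to the grasp point, in mm); z points along the fingers, y is the line along which they close (so a half turn about z gives the same grasp; the last joint's range is limited). The gripper opens to 92 mm and grips with 3 to 60 N. Pads are 19 mm wide; open, the fingers measure 130 mm over their backs; the gripper's body (75 mm by 190 mm) begins 47 mm behind the grasp point.
Start: joints at [1.528, 0.501, -0.427, 1.55, 0.221, 1.138, -0.21], TCP at [195.72, -619.833, 226.729] pointing down, gripper open.
Joint ranges: [-2.88, 2.88], [-0.31, 2.03], [-1.54, 1.56], [0.2, 2.42], [-1.41, 4.55], [0.19, 2.02], [-2.57, 2.57]. Speed limits (rad/s): [2.57, 2.57, 3.14, 3.14, 3.14, 3.14, 3.14].

### API

Orientations are given as a rotation vector (axis times angle).
In Python, from workcell import manip gives the robot as it stands. The module is installed in compiled form; this text tells all that it offers.
- The arm moves only by the shell command python3 -m pendant 'ROWS' [FORCE]. ROWS is JSON, a list of rows, each an object with "translation": the shift along the tool's x, y, z scaled (see below), a list of three; "rot": the turn, a rotation vector about the tool's x, y, z scaled (see below), a list of three; "claw": the opening, from 0 (shut) to 1 (fully open). A call has 1 to 10 rows; each row is the pose to reach, as a shift and turn from the pose commanded when the call began, along the tool's axes at that moment; what a row does not reach only later rows make up. The controller multiplies each number of a shift by 0.5 m and each number of a turn by pi/2 rad. A row lasts 1/12 s, in which the tool goes at most 41.7 mm and 7.16 degrees, less where a joint would pass 70% of its speed; a pose out of reach is approached as far as the arm can. A call with a number of a shift or a turn outside -1 to 1 is refused whole. A call with a gripper value outside its range is refused whole. The fingers move at their own pace and stop on an object; FORCE is the grip in N (left out, the last holds). Time passes only in rows, so rows that repeat a pose let the fingers close. It gives the time, the measured TCP pose, the force, the opening and the grip force at its end, in the units of the state.
- manip.observe(): the state, without advancing time (a new reading comes with each control period).
- manip.capture(name): name is "side" or "top" or "wrist"; returns a dict with "pixels" (480x640x3 uint8, red, green, blue), "depth" (480x640 float32, mm along the optical axis (not along the pixel's ray), 0 where there is no reading), "fx", "fy", "cx", "cy" (pixels), "k1" (the pictures are not rectified: a ray, as slopes to the right and down, at radius r is drawn at 1 + k1 r^2 times it, then the intrinsics apply), "view" (4x4, takes a point from world to camera coordinates); the wrist camera has in their place "T_tool_cam" (4x4, takes a point from camera to tool coordinates, whose origin is the TCP and whose axes are the flange's). Camera axes: x right, y up, looking along -z (the intrinsics and any distortion apply to the point x, -y, -z); pixel columns grow to the right and rows downward; lengths in mm; the calibration is good to about 2 mm. A picture is of the moment at which its call begins: read the wrist's pose just before it.
- manip.close_job(): hands the job in; it is judged then, once.
The state is a dict: "clock": time; "joint_positions": joint angles; "joint_velocities": joint speeds; "effort": joint torques, N m; "tool_pos": TCP position; "tool_rot": TCP orientation; "contact_force": force on the tool from outside, world axes, zero at the start; "ft_torque": the same for the moment, N m; "opening": finger opening in mm; "finger_force": force on a finger pad.
Only numpy, scipy, OpenCV 4.12 (cv2) and the standard library are available. Lean on these libraries where they do the work, as an engineer would, in place of code of your own. Each camera call takes 0.05 s, during which the arm holds its last target. There are 200 camera calls.

### The job

Open the tin canister: its cap only clicks round when turned by itself, so press it down gently and, keeping it pressed, turn it anticlockwise (seen from above) until you feel it reach its stop, without forcing it. Then lift the cap straight off and set it down gently, right way up, on the round green-topped mat, and let go of it; leave the gel frames, the red segment and the clip where they lie.

Things in the scene. Friction and masses are not known exactly. Their poses are not given: they have to be found in the camera images.
- cap (a point): centre of the black ribbed cap's grip: 60 mm across, 30 mm high (15 mm above and below this point), z up; 139.5 mm above the counter at first, fingertips must stay 9 mm above the rim before pressing. Its heading does not show how the hidden lid is turned. The lid's plug, 48.5 mm below this point at its foot, comes off with it (together 0.2 kg)
- canister: tin canister fixed on the counter, 84 mm diameter, rim 110 mm high and 66 mm across; origin at the centre of its underside, z up. The cap is sprung: it starts down at 5 N, takes 1.8 N more per mm and is fully down after 5.5 mm at 15 N (the lid yields up to 1 mm more). Pressed with 12 to 18 N, its inner teeth mesh with the lid and turn it; pressed less it only clicks round
- seat: bright metal rim of the canister (66 mm outside, 51 mm inside) on which the lid bears when pressed; more than 30 N on it is too much. Its frame is the canister's
- tabs: four catches inside the canister's mouth that hold the lid's lugs, and the stops of its turn; over 100 N is forcing (0.8 N m or more at the cap). Frame as the canister's. The pressed cap idles 0 to 33 degrees until it meshes, then the lid turns 42 to 54 degrees anticlockwise against 0.15 to 0.35 N m to a hard stop; there it lifts straight out. Backing the unpressed cap does not turn the lid
- mat: round rubber mat with a green top, 130 mm diameter, 6 mm high, fixed on the counter; origin at the centre of its underside. With the lid standing upright on it, the cap's centre is 48.5 mm above its top
- frame_a: round steel gel frame, 94 mm ring with a small tab, 4 mm high, loose; origin at the centre of its underside
- frame_b: another gel frame like it
- segment: red plastic color wheel segment, about 80 x 65 mm, 5 mm thick, loose; origin near the middle of its underside
- clip: chrome safety clip, 74 x 34 mm, 8 mm thick, loose; origin near the middle of its underside
Things that resemble listed ones, but are neither listed nor needed, are in the scene too. There is more than one size of the mat; the one meant has the size given above. There is more than one size of the part that bears cap; the job needs the larger.

How it is judged (in metres and radians):
On the way:
1. the cap with its lid is lifted clear of the canister, upright (z of cap in the frame of canister above 0.165 m and angle between cap's own z axis and vertical below 0.3 rad), for 0.1 s.
At the end, for the whole second after the job is handed in: the cap with its lid stands upright (within 7 degrees) on the mat, its centre within 40 mm of the mat's centre and resting on the mat's top, released and at rest (horizontal distance between cap and mat below 0.04 m and z of cap in the frame of mat between 0.049 and 0.059 m and angle between cap's own z axis and vertical below 0.12 rad); the robot touches nothing.
It fails at once if the lid is pressed onto the canister's rim with more than 30 N (contact force between seat and anything else above 30 N).
It fails at once if the lid is forced against the canister's catches or stops with more than 100 N (contact force between tabs and anything else above 100 N).
It fails at once if the lid is set down on the mat with more than 40 N (contact force between mat and anything else above 40 N).
It fails at once if a gel frame, the segment or the clip is moved more than 30 mm (distance of any of frame_a, frame_b, segment, clip from where it was at the start of the episode above 0.03 m).
It also fails if it takes over 72 s, if anything falls off the work surface, if the arm or the gripper's body presses on something with over 40 N, if the wrist force passes 120 N, or if a joint passes its speed limit or range.

## Working session

There is one attempt and no reset: what is moved stays moved. The work goes in short steps, Python scripts to look and compute and a shell command to move; the robot and the scene stay as the last step left them, time stands still between calls to the robot, and variables do not carry over. Pictures are saved under pics/ and viewed, at most 10 in all, crops included, and the job is handed in when it is done.

```bash
mkdir -p pics; cat > h.py <<'E'
import numpy as np, cv2
from scipy.spatial.transform import Rotation as R
from workcell import manip
def cap(n):
    s=manip.observe(); c=manip.capture(n)
    if n=='wrist':
        T=np.eye(4);T[:3,:3]=R.from_rotvec(s['tool_rot']).as_matrix();T[:3,3]=s['tool_pos']
        c['cw']=T@np.array(c['T_tool_cam'])
    else: c['cw']=np.linalg.inv(np.array(c['view']))
    return c
def ray(c,u,v):
    K=np.array([[c['fx'],0,c['cx']],[0,c['fy'],c['cy']],[0,0,1.]])
    p=cv2.undistortPoints(np.array([[[u,v]]],float),K,np.array([c['k1'],0,0,0.]))[0,0]
    return c['cw'][:3,3],c['cw'][:3,:3]@np.array([p[0],-p[1],-1])
def onz(c,u,v,z):
    o,d=ray(c,u,v); return o+d*(z-o[2])/d[2]
def dep(c,u,v):
    o,d=ray(c,u,v); return o+d*c['depth'][int(round(v)),int(round(u))]
def tri(r1,r2):
    (a,d),(b,e)=r1,r2
    s=np.linalg.lstsq(np.c_[d,-e],b-a,rcond=None)[0]
    p,q=a+d*s[0],b+e*s[1]; return (p+q)/2,np.linalg.norm(p-q)
def save(c,f): cv2.imwrite('pics/'+f,c['pixels'][:,:,::-1])
E
python3 - <<'E'
from h import *
for n in('top','side'):
    c=cap(n);save(c,n+'.png');print(n,c['fx'],c['k1'],c['cw'].round(2).tolist(),np.percentile(c['depth'],[0,1,50,99]))
print(manip.observe())
E
```

```text
top 434.41973191612533 0.036662516401356676 [[-0.01, 0.98, -0.18, 396.6], [-1.0, -0.01, 0.02, 8.95], [0.02, 0.18, 0.98, 934.0], [0.0, 0.0, 0.0, 1.0]] [   0.          788.12382324  940.97753906 1846.46280396]
side 621.5521795754966 0.0019666719165382838 [[-0.92, 0.26, -0.3, 239.96], [-0.4, -0.62, 0.67, 713.35], [-0.01, 0.74, 0.68, 825.94], [0.0, 0.0, 0.0, 1.0]] [   0.          726.06637085 1225.60852051 2948.5734668 ]
{'clock': 0.1, 'joint_positions': array([ 1.52820293,  0.50174935, -0.42680166,  1.55132438,  0.2207982 ,
        1.1383179 , -0.21030136]), 'joint_velocities': array([ 0.00141479, -0.0023083 , -0.00102473, -0.00280948,  0.00103811,
       -0.00013935, -0.00016522]), 'effort': array([-1.08364117e-02, -5.67869997e+01, -5.83884582e+00, -2.79913116e+01,
       -6.91921567e-02,  2.41281168e-02,  2.09643792e-05]), 'tool_pos': array([ 195.45193495, -619.26065555,  225.79330173]), 'tool_rot': array([-3.10321970e+00, -4.78262872e-01,  3.28439334e-04]), 'contact_force': array([-0.0649402 , -0.3961175 , -0.60783407]), 'ft_torque': array([-0.0165156 ,  0.02543173,  0.00307013]), 'finger_force': 0.0, 'opening': 91.67895808051411}
```

View pics/top.png

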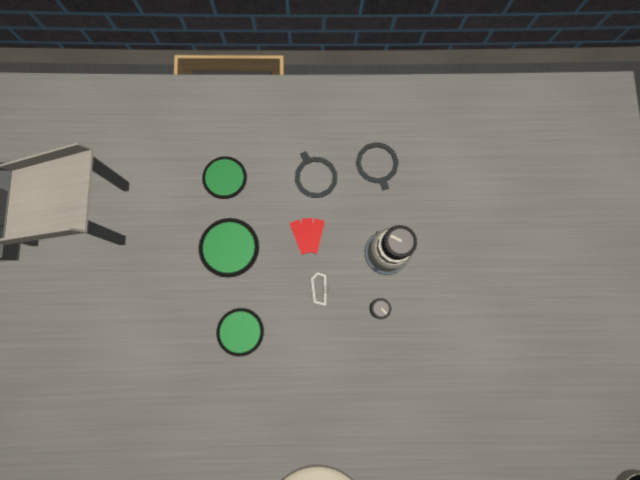

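View pics/side.png

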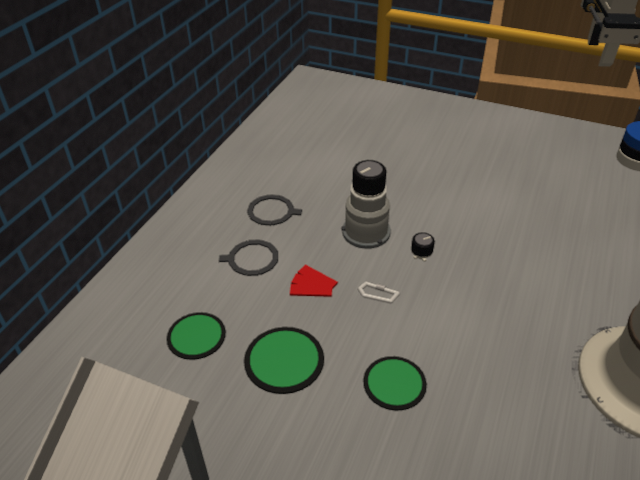

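The caps in view are the large black one on the tall canister, top(400,242)/side(369,172), and the small one at top(380,309)/side(423,244). The mats are top(224,177), top(229,247) and top(240,332). I choose the tall canister's cap and the largest mat, (229,247), about 60 px or 128 mm across. Next I measure both from two views and check with a close crop.

```bash
cat > m.py <<'E'
from h import *
t,s=cap('top'),cap('side')
def cloud(c):
    v,u=np.mgrid[:480,:640]; K=np.array([[c['fx'],0,c['cx']],[0,c['fy'],c['cy']],[0,0,1.]])
    p=cv2.undistortPoints(np.stack([u,v],-1).reshape(-1,1,2).astype(float),K,np.array([c['k1'],0,0,0.]))[:,0]
    q=np.c_[p[:,0],-p[:,1],-np.ones(len(p))]*c['depth'].reshape(-1,1)
    return (q@c['cw'][:3,:3].T+c['cw'][:3,3]).reshape(480,640,3)
cen={}
for n,c,(x0,y0,x1,y1) in(('top',t,(360,220,420,280)),('side',s,(335,150,400,250))):
    P=cloud(c)[y0:y1,x0:x1]; z=P[...,2]
    zt=np.percentile(z,97); m=(z>zt-5)&(z<zt+6); q=P[m]
    vv,uu=np.where(m); (e,r)=cv2.minEnclosingCircle(q[:,:2].astype(np.float32))
    el=cv2.fitEllipse(cv2.convexHull(np.c_[uu,vv].astype(np.int32)))
    print(n,'cap top z',np.median(q[:,2]),'world circle',e,r,'px',el[0][0]+x0,el[0][1]+y0,el[1]); cen[n]=(el[0][0]+x0,el[0][1]+y0)
print('cap tri',tri(ray(t,*cen['top']),ray(s,*cen['side'])))
mc={}
for n,c in(('top',t),('side',s)):
    h=cv2.cvtColor(c['pixels'],cv2.COLOR_RGB2HSV); m=cv2.inRange(h,(50,100,60),(80,255,255))
    for k in cv2.findContours(m,0,1)[0]:
        if cv2.contourArea(k)<300: continue
        el=cv2.fitEllipse(k); w=onz(c,*el[0],6); 
        pts=np.array([onz(c,*p,6)[:2] for p in k[:,0]],np.float32); _,r=cv2.minEnclosingCircle(pts)
        print(n,'mat',np.round(el[0],1),w.round(1),'r green',round(r,1),'depthz',dep(c,*el[0]).round(1)); 
        if r>50: mc[n]=el[0]
print('mat tri',tri(ray(t,*mc['top']),ray(s,*mc['side'])))
P=cloud(t); print('table z',np.median(P[300:450,420:500,2]),'frame z max', P[130:210,280:420,2].max())
a=cv2.resize(t['pixels'][210:330,350:440],None,fx=4,fy=4); b=cv2.resize(s['pixels'][150:270,330:450],None,fx=4,fy=4)
cv2.imwrite('pics/crop.png',np.hstack([a[:480],b[:480,:430]])[:,:,::-1])
E
python3 m.py
```

```text
top cap top z 155.6827830416005 world circle (527.3925170898438, -158.5100555419922) 30.516084671020508 px 400.51974868774414 240.8927001953125 (31.56135368347168, 33.318084716796875)
side cap top z 156.63564331620614 world circle (527.1987915039062, -154.33065795898438) 31.95476531982422 px 368.5675277709961 169.9722671508789 (21.386289596557617, 33.379417419433594)
cap tri (array([ 528.01077843, -159.15680878,  150.75116999]), np.float64(0.8836986658223223))
top mat [239.6 331.7] [364.5 154.3   6. ] r green 42.3 depthz [364.5 154.2   6.1]
top mat [228.2 247. ] [542.5 182.1   6. ] r green 55.9 depthz [542.3 181.9   7. ]
top mat [223.9 176.9] [699.5 195.1   6. ] r green 42.5 depthz [700.9 195.9   1.8]
side mat [394.6 381.8] [363.3 156.8   6. ] r green 42.6 depthz [363.2 157.2   6.6]
side mat [283.6 358.4] [541.4 184.3   6. ] r green 55.8 depthz [540.8 185.3   7.6]
side mat [195.6 334.5] [698.3 197.9   6. ] r green 42.6 depthz [698.3 197.9   6. ]
mat tri (array([542.69863071, 182.52598263,   3.16218316]), np.float64(0.505057514872657))
table z 0.2927823989933813 frame z max 934.0048338798049
```

View pics/crop.png

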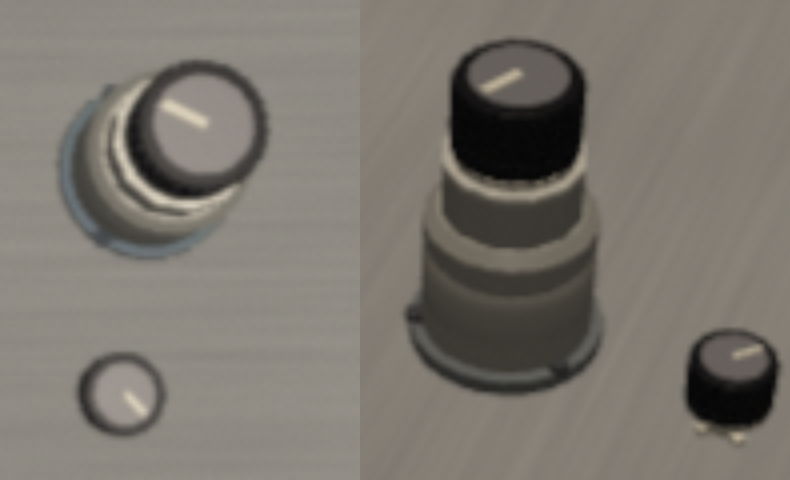

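The crop shows the large ribbed cap on the tall canister (its top at top(400,241), side(369,170)) and the smaller lookalike beside it, so the choice holds. Next I go above the cap.

```bash
cat > go.py <<'E'
import sys; from h import *
# target x y z [ccw yaw turn deg]: prints scaled shift in tool axes
s=manip.observe(); M=R.from_rotvec(s['tool_rot']).as_matrix()
d=np.array([float(a) for a in sys.argv[1:4]])-s['tool_pos']
print('shift',(M.T@d/500).round(4),'mm',np.linalg.norm(d).round(1),'tilt(tool z)',M[:,2].round(4),'yaw x',np.degrees(np.arctan2(M[1,0],M[0,0])).round(1))
print('pos',s['tool_pos'].round(1),'q',s['joint_positions'].round(2),'F',s['contact_force'].round(1),'T',s['ft_torque'].round(2),'op',round(s['opening'],1),'t',s['clock'])
E
python3 go.py 527 -158 290; python3 -c "
from h import *
c=cap('wrist');print(np.array(c['T_tool_cam']).round(2),c['fx'])"
```

```text
shift [ 0.91   -0.6806 -0.127 ] mm 571.7 tilt(tool z) [-3.0e-04  1.1e-03 -1.0e+00] yaw x 17.5
pos [ 195.5 -619.5  226.1] q [ 1.53  0.5  -0.43  1.55  0.22  1.14 -0.21] F [-0.  -0.  -0.2] T [ 0.02 -0.03 -0.02] op 91.9 t 0.2
[[   0.      0.96    0.26   70.9 ]
 [   1.     -0.      0.      0.65]
 [   0.      0.26   -0.96 -157.95]
 [   0.      0.      0.      1.  ]] 351.68620644552504
```

```bash
python3 -m pendant '[{"translation":[0,0,-0.06],"rot":[0,0,0],"claw":1},{"translation":[0.06,-0.045,-0.127],"rot":[0,0,0],"claw":1},{"translation":[0.12,-0.09,-0.127],"rot":[0,0,0],"claw":1},{"translation":[0.18,-0.135,-0.127],"rot":[0,0,0],"claw":1},{"translation":[0.24,-0.18,-0.127],"rot":[0,0,0],"claw":1},{"translation":[0.3,-0.225,-0.127],"rot":[0,0,0],"claw":1},{"translation":[0.36,-0.27,-0.127],"rot":[0,0,0],"claw":1},{"translation":[0.42,-0.315,-0.127],"rot":[0,0,0],"claw":1},{"translation":[0.48,-0.36,-0.127],"rot":[0,0,0],"claw":1},{"translation":[0.54,-0.405,-0.127],"rot":[0,0,0],"claw":1}]'; python3 go.py 527 -158 290
```

```text
clock: 1.08
tool_pos: [392.9, -343.8, 290.4]
tool_rot: [3.104, 0.478, -0.0]
contact_force: [1.5, -0.2, -0.2]
opening: 91.3
finger_force: 0.0
shift [ 0.3676 -0.2737  0.0006] mm 229.2 tilt(tool z) [ 0.e+00 -6.e-04 -1.e+00] yaw x 17.5
pos [ 392.9 -343.8  290.4] q [ 1.19  0.23 -0.61  1.79  0.14  1.17 -0.73] F [ 1.5 -0.2 -0.2] T [-0.02 -0.08  0.03] op 91.3 t 1.0833
```

```bash
python3 -m pendant '[{"translation":[0.06,-0.045,0],"rot":[0,0,0],"claw":1},{"translation":[0.12,-0.09,0],"rot":[0,0,0],"claw":1},{"translation":[0.18,-0.135,0],"rot":[0,0,0],"claw":1},{"translation":[0.24,-0.18,0],"rot":[0,0,0],"claw":1},{"translation":[0.3,-0.225,0],"rot":[0,0,0],"claw":1},{"translation":[0.35,-0.26,0],"rot":[0,0,0],"claw":1},{"translation":[0.37,-0.275,0],"rot":[0,0,0],"claw":1},{"translation":[0.37,-0.275,0],"rot":[0,0,0],"claw":1},{"translation":[0.37,-0.275,0],"rot":[0,0,0],"claw":1}]'; python3 go.py 527 -158 290
python3 - <<'E'
from h import *
c=cap('wrist'); save(c,'w1.png')
P=np.array([onz(c,u,v,155) for u,v in[(0,0),(639,479)]]);print(P.round())
E
```

```text
clock: 1.83
tool_pos: [527.3, -158.0, 290.1]
tool_rot: [-3.104, -0.482, 0.001]
contact_force: [-0.5, -0.8, -0.7]
opening: 91.7
finger_force: 0.0
shift [-0.0006 -0.0001  0.0002] mm 0.3 tilt(tool z) [-4.e-04  0.e+00 -1.e+00] yaw x 17.6
pos [ 527.3 -158.   290.1] q [ 0.83  0.31 -0.72  1.72  0.22  1.2  -1.21] F [-0.5 -0.8 -0.7] T [ 0.01 -0.02  0.  ] op 91.7 t 1.8333
[[ 621.  111.  155.]
 [ 376. -559.  155.]]
```

View pics/w1.png

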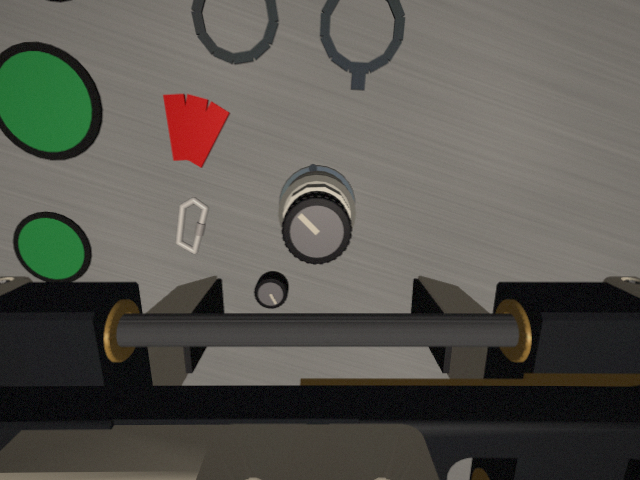

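The wrist view shows the cap's face at (316,228), the small lookalike at (271,290), the segment at (195,130) and the clip at (192,225). The fingers are clear of everything. I refine the cap's position and test which way joint 7 turns.

```bash
cat > w.py <<'E'
from h import *
import sys
c=cap('wrist'); u0,v0=int(sys.argv[1]),int(sys.argv[2]); a=60
d=c['depth']; dd=d[v0,u0]
pts=[dep(c,u,v) for v in range(v0-a,v0+a) for u in range(u0-a,u0+a) if 0<d[v,u]<dd+25]
pts=np.array(pts); zt=np.median(pts[np.linalg.norm(pts[:,:2]-dep(c,u0,v0)[:2],axis=1)<15,2]); q=pts[abs(pts[:,2]-zt)<2.5]
print('top z',zt,cv2.minEnclosingCircle(q[:,:2].astype(np.float32)),'bbox mid',(q.max(0)+q.min(0))[:2]/2)
# gray face by colour, cast on z=zt
g=cv2.cvtColor(c['pixels'],cv2.COLOR_RGB2GRAY)[v0-a:v0+a,u0-a:u0+a]
m=((g>60)).astype(np.uint8); n,l=cv2.connectedComponents(m); k=(l==l[a,a]).astype(np.uint8)
h=max(cv2.findContours(k,0,1)[0],key=cv2.contourArea); e=cv2.fitEllipse(cv2.convexHull(h))
px=(e[0][0]+u0-a,e[0][1]+v0-a); print('face px',px,e[1],'world',onz(c,*px,154.5).round(1),onz(c,*px,zt).round(1))
E
python3 w.py 325 225
python3 -m pendant '[{"translation":[0,0,0],"rot":[0,0,-0.07],"claw":1},{"translation":[0,0,0],"rot":[0,0,-0.14],"claw":1},{"translation":[0,0,0],"rot":[0,0,-0.2],"claw":1},{"translation":[0,0,0],"rot":[0,0,-0.2],"claw":1},{"translation":[0,0,0],"rot":[0,0,-0.2],"claw":1}]'; python3 go.py 527 -158 290
```

```text
top z 155.46004385332458 ((527.63330078125, -157.537841796875), 29.690526962280273) bbox mid [ 527.42942607 -157.7366819 ]
face px (314.78131103515625, 229.6431427001953) (52.72085952758789, 54.534393310546875) world [ 527.3 -157.6  154.5] [ 527.5 -157.6  155.5]
clock: 2.35
tool_pos: [526.5, -160.3, 290.1]
tool_rot: [2.994, 0.95, -0.001]
contact_force: [-0.4, 0.1, -0.5]
opening: 92.0
finger_force: 0.0
shift [ 0.0035 -0.0033  0.0003] mm 2.4 tilt(tool z) [-4.e-04 -5.e-04 -1.e+00] yaw x 35.2
pos [ 526.5 -160.3  290.1] q [ 0.88  0.32 -0.78  1.72  0.24  1.2  -0.92] F [-0.4  0.1 -0.5] T [-0.02 -0.02 -0.03] op 92.0 t 2.35
```

```bash
python3 -m pendant '[{"translation":[0,0,0],"rot":[0,0,0],"claw":1},{"translation":[0,0,0],"rot":[0,0,0],"claw":1}]'; python3 go.py 527.5 -157.6 200;python3 -c "
from h import *
c=cap('wrist')
P=dep(c,320,228);print(P)"; 
```

```text
clock: 2.52
tool_pos: [526.9, -159.3, 290.2]
tool_rot: [2.993, 0.954, -0.0]
contact_force: [-0.6, 0.2, 0.1]
opening: 91.6
finger_force: 0.0
shift [ 0.003  -0.0022  0.1805] mm 90.3 tilt(tool z) [-1.e-04 -3.e-04 -1.e+00] yaw x 35.3
pos [ 526.9 -159.3  290.2] q [ 0.88  0.32 -0.78  1.72  0.24  1.2  -0.92] F [-0.6  0.2  0.1] T [-0.03 -0.02 -0.01] op 91.6 t 2.5167
[ 530.83345556 -160.1307969   155.81217321]
```

```bash
python3 -m pendant '[{"translation":[0.002,-0.002,0.06],"rot":[0,0,0],"claw":1},{"translation":[0.002,-0.002,0.12],"rot":[0,0,0],"claw":1},{"translation":[0.002,-0.002,0.18],"rot":[0,0,0],"claw":1},{"translation":[0.002,-0.002,0.18],"rot":[0,0,0],"claw":1},{"translation":[0.002,-0.002,0.18],"rot":[0,0,0],"claw":1},{"translation":[0.002,-0.002,0.18],"rot":[0,0,0],"claw":1}]'; python3 go.py 527.5 -157.6 121.5
python3 - <<'E'
from h import *
c=cap('wrist'); save(c,'w2.png')
for u in(0,):
    T=np.linalg.inv(c['cw'])@np.array([527.5,-157.6,154.5,1]); print('cap px approx',c['fx']*T[0]/-T[2]+c['cx'],-c['fy']*T[1]/-T[2]+c['cy'])
E
```

```text
clock: 3.07
tool_pos: [528.5, -157.1, 201.7]
tool_rot: [2.991, 0.958, 0.003]
contact_force: [0.3, -0.1, 0.5]
opening: 91.8
finger_force: 0.0
shift [-0.0024 -0.0006  0.1604] mm 80.2 tilt(tool z) [ 1.7e-03 -1.0e-04 -1.0e+00] yaw x 35.5
pos [ 528.5 -157.1  201.7] q [ 0.83  0.41 -0.74  1.82  0.32  1.03 -0.99] F [ 0.3 -0.1  0.5] T [-0.01  0.01 -0.08] op 91.8 t 3.0667
cap px approx 315.9287786568028 266.2516453183303
```

View pics/w2.png

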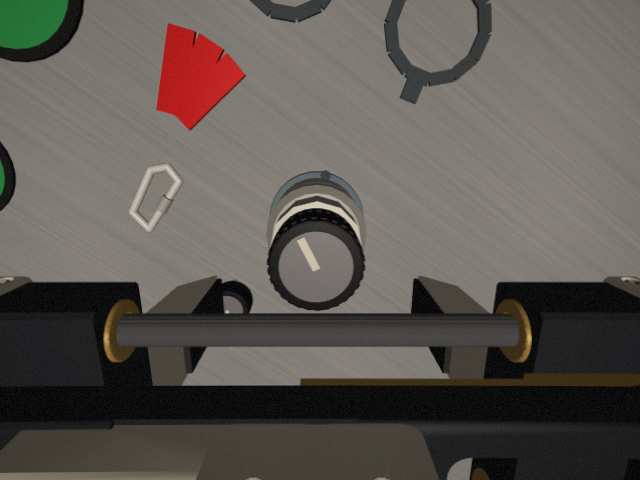

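The close view puts the cap's face at (316,265), within 1 px of the prediction and centred between the fingers. I descend to z ≈ 122.

```bash
python3 -m pendant '[{"translation":[-0.001,0,0.05],"rot":[0,0,0],"claw":1},{"translation":[-0.001,0,0.1],"rot":[0,0,0],"claw":1},{"translation":[-0.001,0,0.14],"rot":[0,0,0],"claw":1},{"translation":[-0.001,0,0.156],"rot":[0,0,0],"claw":1},{"translation":[-0.001,0,0.156],"rot":[0,0,0],"claw":1},{"translation":[-0.001,0,0.156],"rot":[0,0,0],"claw":1},{"translation":[-0.001,0,0.156],"rot":[0,0,0],"claw":1},{"translation":[-0.001,0,0.156],"rot":[0,0,0],"claw":1}]' 40; python3 go.py 527.5 -157.6 121.5; python3 w.py 316 300
```

```text
clock: 3.78
tool_pos: [528.4, -157.8, 124.0]
tool_rot: [2.99, 0.958, 0.004]
contact_force: [0.3, -0.5, 0.7]
opening: 91.9
finger_force: 0.0
shift [-0.0013 -0.0014  0.005 ] mm 2.7 tilt(tool z) [ 0.0028 -0.0011 -1.    ] yaw x 35.5
pos [ 528.4 -157.8  124. ] q [ 0.78  0.51 -0.69  1.88  0.41  0.89 -1.06] F [ 0.3 -0.5  0.7] T [-0.05 -0.01 -0.01] op 91.9 t 3.7833
top z 155.46252539294952 ((529.3573608398438, -156.79359436035156), 29.38070297241211) bbox mid [ 529.47288146 -157.20060939]
face px (313.2293930053711, 316.28492736816406) (76.76741790771484, 105.82292938232422) world [ 531.8 -154.   154.5] [ 532.2 -153.7  155.5]
```

```bash
python3 -m pendant '[{"translation":[0,0,0.003],"rot":[0,0,0],"claw":0.8},{"translation":[0,0,0.003],"rot":[0,0,0],"claw":0.7},{"translation":[0,0,0.003],"rot":[0,0,0],"claw":0.6},{"translation":[0,0,0.003],"rot":[0,0,0],"claw":0.5},{"translation":[0,0,0.003],"rot":[0,0,0],"claw":0.5},{"translation":[0,0,0.003],"rot":[0,0,0],"claw":0.5},{"translation":[0,0,0.003],"rot":[0,0,0],"claw":0.5},{"translation":[0,0,0.003],"rot":[0,0,0],"claw":0.5}]' 45; python3 go.py 527.5 -157.6 121.5
```

```text
clock: 4.5
tool_pos: [527.0, -157.3, 120.8]
tool_rot: [-2.992, -0.959, 0.0]
contact_force: [-1.4, 0.6, 1.1]
opening: 59.2
finger_force: 45.0
shift [ 0.0005  0.0012 -0.0015] mm 1.0 tilt(tool z) [-3.e-04  2.e-04 -1.e+00] yaw x 35.5
pos [ 527.  -157.3  120.8] q [ 0.78  0.52 -0.69  1.89  0.42  0.89 -1.06] F [-1.4  0.6  1.1] T [ 0.15  0.19 -0.02] op 59.2 t 4.5
```

```bash
python3 -m pendant '[{"translation":[0,0,0.002],"rot":[0,0,0],"claw":0.5},{"translation":[0,0,0.004],"rot":[0,0,0],"claw":0.5},{"translation":[0,0,0.006],"rot":[0,0,0],"claw":0.5},{"translation":[0,0,0.006],"rot":[0,0,0],"claw":0.5},{"translation":[0,0,0.006],"rot":[0,0,0],"claw":0.5},{"translation":[0,0,0.006],"rot":[0,0,0],"claw":0.5}]'; python3 go.py 527.5 -157.6 121.5
```

```text
clock: 5.0
tool_pos: [527.1, -157.3, 118.3]
tool_rot: [2.992, 0.959, -0.0]
contact_force: [-2.6, 0.7, 7.3]
opening: 59.5
finger_force: 45.0
shift [ 0.0003  0.0009 -0.0064] mm 3.2 tilt(tool z) [-1.e-04 -3.e-04 -1.e+00] yaw x 35.5
pos [ 527.1 -157.3  118.3] q [ 0.78  0.52 -0.68  1.89  0.42  0.88 -1.06] F [-2.6  0.7  7.3] T [0.29 0.71 0.  ] op 59.5 t 5.0
```

```bash
python3 -m pendant '[{"translation":[0,0,0.002],"rot":[0,0,0],"claw":0.5},{"translation":[0,0,0.004],"rot":[0,0,0],"claw":0.5},{"translation":[0,0,0.006],"rot":[0,0,0],"claw":0.5},{"translation":[0,0,0.006],"rot":[0,0,0],"claw":0.5},{"translation":[0,0,0.006],"rot":[0,0,0],"claw":0.5},{"translation":[0,0,0.006],"rot":[0,0,0],"claw":0.5}]'; python3 go.py 527.5 -157.6 121.5
```

```text
clock: 5.5
tool_pos: [527.2, -157.3, 116.5]
tool_rot: [2.991, 0.959, -0.001]
contact_force: [-7.0, 2.2, 18.6]
opening: 59.2
finger_force: 45.0
shift [ 0.0001  0.0009 -0.0099] mm 5.0 tilt(tool z) [-1.0e-04 -1.2e-03 -1.0e+00] yaw x 35.5
pos [ 527.2 -157.3  116.5] q [ 0.78  0.52 -0.68  1.89  0.42  0.88 -1.07] F [-7.   2.2 18.6] T [0.45 1.56 0.05] op 59.2 t 5.5
```

```bash
python3 -m pendant '[{"translation":[-0.001,-0.001,-0.001],"rot":[0,0,0],"claw":0.5},{"translation":[-0.0015,-0.0015,-0.0015],"rot":[0,0,0],"claw":0.5},{"translation":[-0.0015,-0.0015,-0.0015],"rot":[0,0,0],"claw":0.5},{"translation":[-0.0015,-0.0015,-0.0015],"rot":[0,0,0],"claw":0.5}]'; python3 go.py 527.5 -157.6 121.5;  python3 go.py 527.5 -157.6 121.5
```

```text
clock: 5.83
tool_pos: [527.1, -157.3, 116.9]
tool_rot: [2.99, 0.958, 0.003]
contact_force: [-2.8, 1.1, 11.0]
opening: 59.4
finger_force: 45.0
shift [ 0.0003  0.001  -0.0091] mm 4.6 tilt(tool z) [ 2.e-03 -9.e-04 -1.e+00] yaw x 35.5
pos [ 527.1 -157.3  116.9] q [ 0.78  0.52 -0.68  1.89  0.42  0.88 -1.07] F [-2.8  1.1 11. ] T [ 0.27  0.63 -0.03] op 59.4 t 5.8333
shift [ 0.0003  0.001  -0.0091] mm 4.6 tilt(tool z) [ 2.e-03 -9.e-04 -1.e+00] yaw x 35.5
pos [ 527.1 -157.3  116.9] q [ 0.78  0.52 -0.68  1.89  0.42  0.88 -1.07] F [-2.8  1.1 11. ] T [ 0.27  0.63 -0.03] op 59.4 t 5.8333
```

```bash
python3 -m pendant '[{"translation":[0,0,0.0008],"rot":[0,0,0],"claw":0.5},{"translation":[0,0,0.0008],"rot":[0,0,-0.02],"claw":0.5},{"translation":[0,0,0.0008],"rot":[0,0,-0.04],"claw":0.5},{"translation":[0,0,0.0008],"rot":[0,0,-0.06],"claw":0.5},{"translation":[0,0,0.0008],"rot":[0,0,-0.08],"claw":0.5},{"translation":[0,0,0.0008],"rot":[0,0,-0.08],"claw":0.5}]'; python3 go.py 527.5 -157.6 121.5
```

```text
clock: 6.33
tool_pos: [527.1, -157.3, 116.5]
tool_rot: [2.923, 1.147, 0.002]
contact_force: [-2.4, 0.1, 11.3]
opening: 59.5
finger_force: 45.0
shift [ 0.0001  0.001  -0.01  ] mm 5.0 tilt(tool z) [ 2.e-03 -8.e-04 -1.e+00] yaw x 42.8
pos [ 527.1 -157.3  116.5] q [ 0.8   0.53 -0.71  1.89  0.44  0.88 -0.96] F [-2.4  0.1 11.3] T [ 0.23  0.61 -0.03] op 59.5 t 6.3333
```

```bash
python3 -m pendant '[{"translation":[0,0,0.001],"rot":[0,0,0],"claw":0.5},{"translation":[0,0,0.001],"rot":[0,0,-0.02],"claw":0.5},{"translation":[0,0,0.001],"rot":[0,0,-0.04],"claw":0.5},{"translation":[0,0,0.001],"rot":[0,0,-0.06],"claw":0.5},{"translation":[0,0,0.001],"rot":[0,0,-0.08],"claw":0.5},{"translation":[0,0,0.001],"rot":[0,0,-0.08],"claw":0.5}]'; python3 go.py 527.5 -157.6 121.5
```

```text
clock: 6.83
tool_pos: [527.1, -157.3, 116.0]
tool_rot: [2.846, 1.328, 0.002]
contact_force: [-2.7, 0.9, 11.5]
opening: 59.1
finger_force: 45.0
shift [ 0.0001  0.0011 -0.0111] mm 5.6 tilt(tool z) [ 1.8e-03 -8.0e-04 -1.0e+00] yaw x 50.0
pos [ 527.1 -157.3  116. ] q [ 0.82  0.54 -0.74  1.89  0.46  0.89 -0.85] F [-2.7  0.9 11.5] T [0.23 0.61 0.05] op 59.1 t 6.8333
```

```bash
python3 -m pendant '[{"translation":[0,0,0.001],"rot":[0,0,0],"claw":0.5},{"translation":[0,0,0.002],"rot":[0,0,0],"claw":0.5},{"translation":[0,0,0.002],"rot":[0,0,0],"claw":0.5},{"translation":[0,0,0.002],"rot":[0,0,0],"claw":0.5}]'; python3 go.py 527.5 -157.6 121.5
```

```text
clock: 7.17
tool_pos: [527.1, -157.3, 115.2]
tool_rot: [2.846, 1.325, 0.002]
contact_force: [-3.8, 0.5, 13.2]
opening: 59.5
finger_force: 45.0
shift [ 0.0001  0.001  -0.0127] mm 6.4 tilt(tool z) [ 0.0019 -0.0011 -1.    ] yaw x 49.9
pos [ 527.1 -157.3  115.2] q [ 0.82  0.54 -0.74  1.89  0.47  0.89 -0.85] F [-3.8  0.5 13.2] T [0.24 0.75 0.02] op 59.5 t 7.1667
```

```bash
python3 -m pendant '[{"translation":[-0.0005,-0.0006,0.001],"rot":[0,0,0],"claw":0.5},{"translation":[-0.0005,-0.0006,0.0018],"rot":[0,0,-0.02],"claw":0.5},{"translation":[-0.0005,-0.0006,0.0018],"rot":[0,0,-0.04],"claw":0.5},{"translation":[-0.0005,-0.0006,0.0018],"rot":[0,0,-0.06],"claw":0.5},{"translation":[-0.0005,-0.0006,0.0018],"rot":[0,0,-0.08],"claw":0.5},{"translation":[-0.0005,-0.0006,0.0018],"rot":[0,0,-0.08],"claw":0.5}]'; python3 go.py 527.5 -157.6 121.5
```

```text
clock: 7.67
tool_pos: [527.1, -157.3, 114.5]
tool_rot: [2.756, 1.504, 0.003]
contact_force: [-2.9, 1.1, 14.9]
opening: 59.2
finger_force: 45.0
shift [-0.0001  0.001  -0.014 ] mm 7.0 tilt(tool z) [ 0.0026 -0.0011 -1.    ] yaw x 57.2
pos [ 527.1 -157.3  114.5] q [ 0.84  0.55 -0.77  1.89  0.49  0.89 -0.74] F [-2.9  1.1 14.9] T [ 0.31  0.7  -0.03] op 59.2 t 7.6667
```

```bash
python3 -m pendant '[{"translation":[0,0,0],"rot":[0,0,-0.02],"claw":0.5},{"translation":[0,0,0],"rot":[0,0,-0.04],"claw":0.5},{"translation":[0,0,0],"rot":[0,0,-0.06],"claw":0.5},{"translation":[0,0,0],"rot":[0,0,-0.08],"claw":0.5},{"translation":[0,0,0],"rot":[0,0,-0.1],"claw":0.5},{"translation":[0,0,0],"rot":[0,0,-0.1],"claw":0.5}]'; python3 go.py 527.5 -157.6 121.5
```

```text
clock: 8.17
tool_pos: [527.1, -157.3, 114.5]
tool_rot: [2.63, 1.714, 0.003]
contact_force: [-3.0, 1.2, 14.8]
opening: 59.5
finger_force: 45.0
shift [-0.0003  0.0009 -0.014 ] mm 7.0 tilt(tool z) [ 2.7e-03 -9.0e-04 -1.0e+00] yaw x 66.2
pos [ 527.1 -157.3  114.5] q [ 0.87  0.56 -0.8   1.89  0.51  0.9  -0.61] F [-3.   1.2 14.8] T [ 0.37  0.63 -0.17] op 59.5 t 8.1667
```

```bash
python3 -m pendant '[{"translation":[0,0,0],"rot":[0,0,-0.02],"claw":0.5},{"translation":[0,0,0],"rot":[0,0,-0.04],"claw":0.5},{"translation":[0,0,0],"rot":[0,0,-0.06],"claw":0.5},{"translation":[0,0,0],"rot":[0,0,-0.08],"claw":0.5},{"translation":[0,0,0],"rot":[0,0,-0.1],"claw":0.5},{"translation":[0,0,0],"rot":[0,0,-0.12],"claw":0.5},{"translation":[0,0,0],"rot":[0,0,-0.12],"claw":0.5}]'; python3 go.py 527.5 -157.6 121.5
```

```text
clock: 8.75
tool_pos: [527.2, -157.4, 114.5]
tool_rot: [2.457, 1.954, 0.003]
contact_force: [-3.7, 0.5, 14.3]
opening: 59.2
finger_force: 45.0
shift [-0.0003  0.0008 -0.014 ] mm 7.0 tilt(tool z) [ 2.8e-03 -9.0e-04 -1.0e+00] yaw x 77.0
pos [ 527.2 -157.4  114.5] q [ 0.89  0.58 -0.85  1.89  0.55  0.92 -0.44] F [-3.7  0.5 14.3] T [ 0.27  0.56 -0.23] op 59.2 t 8.75
```

```bash
python3 -m pendant '[{"translation":[0,0,0],"rot":[0,0,-0.02],"claw":0.5},{"translation":[0,0,0],"rot":[0,0,-0.04],"claw":0.5},{"translation":[0,0,0.0002],"rot":[0,0,-0.06],"claw":0.5},{"translation":[0,0,0.0002],"rot":[0,0,-0.08],"claw":0.5},{"translation":[0,0,0.0002],"rot":[0,0,-0.1],"claw":0.5},{"translation":[0,0,0.0002],"rot":[0,0,-0.12],"claw":0.5},{"translation":[0,0,0.0002],"rot":[0,0,-0.12],"claw":0.5}]'; python3 go.py 527.5 -157.6 121.5
```

```text
clock: 9.33
tool_pos: [527.2, -157.3, 114.5]
tool_rot: [2.262, 2.176, 0.002]
contact_force: [-3.5, 1.2, 14.2]
opening: 59.5
finger_force: 45.0
shift [-0.0005  0.0006 -0.0141] mm 7.0 tilt(tool z) [ 2.8e-03 -9.0e-04 -1.0e+00] yaw x 87.8
pos [ 527.2 -157.3  114.5] q [ 0.92  0.6  -0.89  1.89  0.58  0.93 -0.28] F [-3.5  1.2 14.2] T [ 0.22  0.68 -0.16] op 59.5 t 9.3333
```

```bash
python3 -m pendant '[{"translation":[0,0,0],"rot":[0,0,-0.02],"claw":0.5},{"translation":[0,0,0],"rot":[0,0,-0.04],"claw":0.5},{"translation":[0,0,0.0003],"rot":[0,0,-0.06],"claw":0.5},{"translation":[0,0,0.0003],"rot":[0,0,-0.08],"claw":0.5},{"translation":[0,0,0.0003],"rot":[0,0,-0.08],"claw":0.5}]'; python3 go.py 527.5 -157.6 121.5
```

```text
clock: 9.75
tool_pos: [527.3, -157.4, 114.4]
tool_rot: [2.121, 2.314, 0.002]
contact_force: [-2.0, 0.7, 15.7]
opening: 59.0
finger_force: 45.0
shift [-0.0005  0.0005 -0.0141] mm 7.1 tilt(tool z) [ 0.0029 -0.001  -1.    ] yaw x 95.0
pos [ 527.3 -157.4  114.4] q [ 0.94  0.61 -0.92  1.89  0.6   0.94 -0.17] F [-2.   0.7 15.7] T [ 0.21  0.62 -0.2 ] op 59.0 t 9.75
```

```bash
python3 -m pendant '[{"translation":[0,0,0],"rot":[0,0,-0.01],"claw":0.5},{"translation":[0,0,0],"rot":[0,0,-0.02],"claw":0.5},{"translation":[0,0,0],"rot":[0,0,-0.03],"claw":0.5},{"translation":[0,0,0],"rot":[0,0,-0.03],"claw":0.5}]'; python3 go.py 527.5 -157.6 121.5
```

```text
clock: 10.08
tool_pos: [527.3, -157.3, 114.4]
tool_rot: [2.067, 2.362, 0.002]
contact_force: [-2.2, 1.9, 15.4]
opening: 59.3
finger_force: 45.0
shift [-0.0006  0.0004 -0.0141] mm 7.1 tilt(tool z) [ 0.0029 -0.001  -1.    ] yaw x 97.6
pos [ 527.3 -157.3  114.4] q [ 0.95  0.62 -0.93  1.89  0.61  0.94 -0.13] F [-2.2  1.9 15.4] T [ 0.19  0.67 -0.22] op 59.3 t 10.0833
```

```bash
cat > ck.py <<'E'
import sys; from h import *
s=manip.observe(); T=s['ft_torque'][2]; F=s['contact_force'][2]
v=R.from_rotvec(s['tool_rot']).as_matrix(); y=np.degrees(np.arctan2(v[1,0],v[0,0]))
print(f'yaw {y:.2f} Tz {T:.2f} Fz {F:.1f}'); sys.exit(abs(T)>0.4 or not 12.3<F<18)
E
python3 -m pendant '[{"translation":[0,0,-0.0001],"rot":[0,0,0],"claw":0.5},{"translation":[0,0,-0.0001],"rot":[0,0,-0.004],"claw":0.5}]' 30 >/dev/null && python3 ck.py &&
python3 -m pendant '[{"translation":[0,0,0],"rot":[0,0,-0.004],"claw":0.5}]' >/dev/null && python3 ck.py &&
python3 -m pendant '[{"translation":[0,0,0],"rot":[0,0,-0.004],"claw":0.5}]' >/dev/null && python3 ck.py &&
python3 -m pendant '[{"translation":[0,0,0],"rot":[0,0,-0.004],"claw":0.5}]' >/dev/null && python3 ck.py &&
python3 -m pendant '[{"translation":[0,0,0],"rot":[0,0,-0.004],"claw":0.5}]' >/dev/null && python3 ck.py &&
python3 -m pendant '[{"translation":[0,0,0],"rot":[0,0,-0.004],"claw":0.5}]' >/dev/null && python3 ck.py &&
python3 -m pendant '[{"translation":[0,0,0],"rot":[0,0,-0.004],"claw":0.5}]' >/dev/null && python3 ck.py &&
python3 -m pendant '[{"translation":[0,0,0],"rot":[0,0,-0.004],"claw":0.5}]' >/dev/null && python3 ck.py &&
python3 -m pendant '[{"translation":[0,0,0],"rot":[0,0,-0.004],"claw":0.5}]' >/dev/null && python3 ck.py &&
python3 -m pendant '[{"translation":[0,0,0],"rot":[0,0,-0.004],"claw":0.5}]' >/dev/null && python3 ck.py &&
python3 -m pendant '[{"translation":[0,0,0],"rot":[0,0,-0.004],"claw":0.5}]' >/dev/null && python3 ck.py &&
python3 -m pendant '[{"translation":[0,0,0],"rot":[0,0,-0.004],"claw":0.5}]' >/dev/null && python3 ck.py
```

```text
yaw 97.94 Tz -0.26 Fz 15.9
yaw 98.31 Tz -0.32 Fz 15.9
yaw 98.68 Tz -0.29 Fz 15.5
yaw 99.04 Tz -0.22 Fz 15.3
yaw 99.39 Tz -0.28 Fz 15.3
yaw 99.76 Tz -0.25 Fz 14.9
yaw 100.12 Tz -0.23 Fz 15.4
yaw 100.48 Tz -0.24 Fz 15.6
yaw 100.84 Tz -0.30 Fz 15.6
yaw 101.20 Tz -0.26 Fz 14.8
yaw 101.56 Tz -0.27 Fz 15.4
yaw 101.91 Tz -0.25 Fz 15.3
```

```bash

python3 -m pendant '[{"translation":[0,0,0],"rot":[0,0,-0.005],"claw":0.5}]' >/dev/null && python3 ck.py &&
python3 -m pendant '[{"translation":[0,0,0],"rot":[0,0,-0.005],"claw":0.5}]' >/dev/null && python3 ck.py &&
python3 -m pendant '[{"translation":[0,0,0],"rot":[0,0,-0.005],"claw":0.5}]' >/dev/null && python3 ck.py &&
python3 -m pendant '[{"translation":[0,0,0],"rot":[0,0,-0.005],"claw":0.5}]' >/dev/null && python3 ck.py &&
python3 -m pendant '[{"translation":[0,0,0],"rot":[0,0,-0.005],"claw":0.5}]' >/dev/null && python3 ck.py &&
python3 -m pendant '[{"translation":[0,0,0],"rot":[0,0,-0.005],"claw":0.5}]' >/dev/null && python3 ck.py &&
python3 -m pendant '[{"translation":[0,0,0],"rot":[0,0,-0.005],"claw":0.5}]' >/dev/null && python3 ck.py &&
python3 -m pendant '[{"translation":[0,0,0],"rot":[0,0,-0.005],"claw":0.5}]' >/dev/null && python3 ck.py &&
python3 -m pendant '[{"translation":[0,0,0],"rot":[0,0,-0.005],"claw":0.5}]' >/dev/null && python3 ck.py &&
python3 -m pendant '[{"translation":[0,0,0],"rot":[0,0,-0.005],"claw":0.5}]' >/dev/null && python3 ck.py &&
python3 -m pendant '[{"translation":[0,0,0],"rot":[0,0,-0.005],"claw":0.5}]' >/dev/null && python3 ck.py &&
python3 -m pendant '[{"translation":[0,0,0],"rot":[0,0,-0.005],"claw":0.5}]' >/dev/null && python3 ck.py &&
python3 -m pendant '[{"translation":[0,0,0],"rot":[0,0,-0.005],"claw":0.5}]' >/dev/null && python3 ck.py &&
python3 -m pendant '[{"translation":[0,0,0],"rot":[0,0,-0.005],"claw":0.5}]' >/dev/null && python3 ck.py &&
python3 -m pendant '[{"translation":[0,0,0],"rot":[0,0,-0.005],"claw":0.5}]' >/dev/null && python3 ck.py &&
python3 -m pendant '[{"translation":[0,0,0],"rot":[0,0,-0.005],"claw":0.5}]' >/dev/null && python3 ck.py
```

```text
yaw 102.37 Tz -0.32 Fz 14.6
yaw 102.82 Tz -0.23 Fz 15.7
yaw 103.27 Tz -0.30 Fz 14.6
yaw 103.71 Tz -0.36 Fz 15.1
yaw 104.16 Tz -0.32 Fz 16.1
yaw 104.61 Tz -0.38 Fz 15.4
yaw 105.05 Tz -0.37 Fz 15.6
yaw 105.50 Tz -0.46 Fz 15.7True
```

```bash
sed -i 's/>0.4 /> (float(sys.argv[1]) if sys.argv[1:] else .4) /; s/sys.exit(/sys.exit(int(/; s/<18)/<18))/' ck.py
python3 -m pendant '[{"translation":[0,0,0],"rot":[0,0,-0.004],"claw":0.5}]' >/dev/null && python3 ck.py 0.55 &&
python3 -m pendant '[{"translation":[0,0,0],"rot":[0,0,-0.004],"claw":0.5}]' >/dev/null && python3 ck.py 0.55 &&
python3 -m pendant '[{"translation":[0,0,0],"rot":[0,0,-0.004],"claw":0.5}]' >/dev/null && python3 ck.py 0.55 &&
python3 -m pendant '[{"translation":[0,0,0],"rot":[0,0,-0.004],"claw":0.5}]' >/dev/null && python3 ck.py 0.55
```

```text
yaw 105.84 Tz -0.55 Fz 16.4
```

Torque climbs steadily while the yaw barely advances, so the lid is at its stop. I lift straight up.

```bash
python3 -m pendant '[{"translation":[0,0,-0.003],"rot":[0,0,0.004],"claw":0.5},{"translation":[0,0,-0.008],"rot":[0,0,0.01],"claw":0.5},{"translation":[0,0,-0.014],"rot":[0,0,0.01],"claw":0.5},{"translation":[0,0,-0.014],"rot":[0,0,0.01],"claw":0.5},{"translation":[0,0,-0.014],"rot":[0,0,0.01],"claw":0.5}]' 40; python3 go.py 527.3 -157.4 200
```

```text
clock: 12.33
tool_pos: [527.0, -157.3, 120.2]
tool_rot: [1.911, 2.491, 0.002]
contact_force: [1.5, 0.7, 6.3]
opening: 59.4
finger_force: 40.0
shift [-0.0005  0.0009 -0.1595] mm 79.8 tilt(tool z) [ 2.8e-03 -2.0e-04 -1.0e+00] yaw x 105.0
pos [ 527.  -157.3  120.2] q [ 0.97  0.62 -0.96  1.88  0.62  0.96 -0.02] F [1.5 0.7 6.3] T [ 0.19 -0.51  0.02] op 59.4 t 12.3333
```

```bash
python3 -m pendant '[{"translation":[0,0,-0.004],"rot":[0,0,0],"claw":0.5},{"translation":[0,0,-0.008],"rot":[0,0,0],"claw":0.5},{"translation":[0,0,-0.012],"rot":[0,0,0],"claw":0.5},{"translation":[0,0,-0.012],"rot":[0,0,0],"claw":0.5}]'; python3 go.py 527.3 -157.4 200
```

```text
clock: 12.67
tool_pos: [525.5, -157.5, 125.3]
tool_rot: [-1.913, -2.492, -0.0]
contact_force: [2.0, 0.5, -0.9]
opening: 59.3
finger_force: 40.0
shift [-0.0007  0.0034 -0.1495] mm 74.7 tilt(tool z) [-1.e-04  2.e-04 -1.e+00] yaw x 105.0
pos [ 525.5 -157.5  125.3] q [ 0.98  0.62 -0.97  1.88  0.62  0.98 -0.01] F [ 2.   0.5 -0.9] T [ 0.02 -0.77 -0.01] op 59.3 t 12.6667
```

```bash
python3 -m pendant '[{"translation":[0,0.002,-0.01],"rot":[0,0,0],"claw":0.5},{"translation":[0,0.003,-0.02],"rot":[0,0,0],"claw":0.5},{"translation":[0,0.003,-0.03],"rot":[0,0,0],"claw":0.5},{"translation":[0,0.003,-0.03],"rot":[0,0,0],"claw":0.5}]'; python3 go.py 527.3 -157.4 250
```

```text
clock: 13.0
tool_pos: [527.1, -157.0, 141.4]
tool_rot: [1.912, 2.492, -0.001]
contact_force: [-0.8, -0.0, -0.9]
opening: 59.3
finger_force: 40.0
shift [-1.000e-03  2.000e-04 -2.172e-01] mm 108.6 tilt(tool z) [ 1.e-04 -5.e-04 -1.e+00] yaw x 105.0
pos [ 527.1 -157.   141.4] q [ 0.99  0.6  -0.99  1.87  0.59  1.    0.01] F [-0.8 -0.  -0.9] T [-0.03 -0.12 -0.05] op 59.3 t 13.0
```

```bash
python3 -m pendant '[{"translation":[0,0,-0.04],"rot":[0,0,0],"claw":0.5},{"translation":[0,0,-0.09],"rot":[0,0,0],"claw":0.5},{"translation":[0,0,-0.14],"rot":[0,0,0],"claw":0.5},{"translation":[0,0,-0.16],"rot":[0,0,0],"claw":0.5},{"translation":[0,0,-0.16],"rot":[0,0,0],"claw":0.5},{"translation":[0,0,-0.16],"rot":[0,0,0],"claw":0.5},{"translation":[0,0,-0.16],"rot":[0,0,0],"claw":0.5}]'; python3 go.py 542.3 183 222; python3 - <<'E'
from h import *
c=cap('side'); a=cv2.resize(c['pixels'][60:260,280:480],None,fx=3,fy=3); cv2.imwrite('pics/l.png',a[:,:,::-1])
E
```

```text
clock: 13.58
tool_pos: [525.9, -157.2, 219.0]
tool_rot: [-1.912, -2.491, 0.002]
contact_force: [0.4, -0.5, -1.4]
opening: 59.4
finger_force: 40.0
shift [ 0.6488  0.2076 -0.006 ] mm 340.6 tilt(tool z) [-2.3e-03  2.0e-04 -1.0e+00] yaw x 105.0
pos [ 525.9 -157.2  219. ] q [ 1.06  0.51 -1.07  1.8   0.49  1.13  0.08] F [ 0.4 -0.5 -1.4] T [-0.02 -0.09  0.02] op 59.4 t 13.5833
```

View pics/l.png

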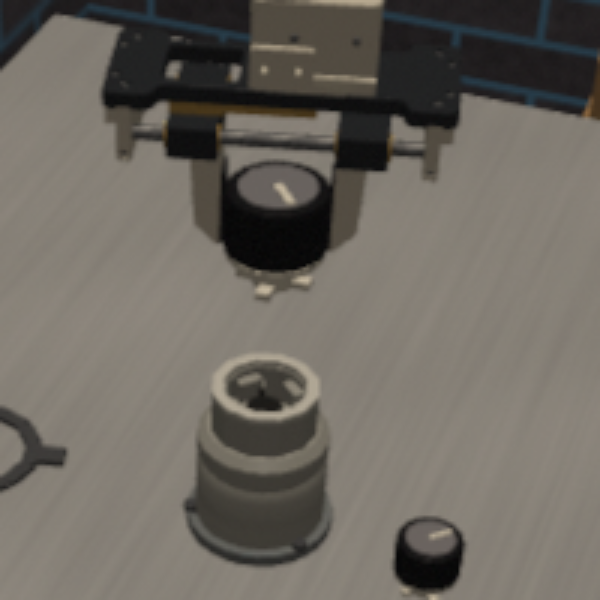

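The crop shows the cap upright in the fingers with the lid plug below it at (275,280), and the canister mouth empty at (265,385). I carry it to the mat.

```bash
python3 -m pendant '[{"translation":[0.04,0.013,0],"rot":[0,0,0],"claw":0.5},{"translation":[0.1,0.032,0],"rot":[0,0,0],"claw":0.5},{"translation":[0.17,0.055,0],"rot":[0,0,0],"claw":0.5},{"translation":[0.24,0.077,0],"rot":[0,0,0],"claw":0.5},{"translation":[0.31,0.1,0],"rot":[0,0,0],"claw":0.5},{"translation":[0.38,0.122,0],"rot":[0,0,0],"claw":0.5},{"translation":[0.45,0.145,0],"rot":[0,0,0],"claw":0.5},{"translation":[0.52,0.167,0],"rot":[0,0,0],"claw":0.5},{"translation":[0.58,0.186,0],"rot":[0,0,0],"claw":0.5},{"translation":[0.62,0.2,0],"rot":[0,0,0],"claw":0.5}]'; python3 go.py 542.3 183 220
```

```text
clock: 14.47
tool_pos: [541.8, 172.4, 219.3]
tool_rot: [-1.906, -2.494, 0.0]
contact_force: [0.0, -0.1, -2.2]
opening: 59.4
finger_force: 40.0
shift [ 0.0202  0.0065 -0.0013] mm 10.6 tilt(tool z) [-0.002   0.0015 -1.    ] yaw x 105.2
pos [541.8 172.4 219.3] q [ 0.43  0.54 -1.05  1.75  0.51  1.15 -0.51] F [ 0.  -0.1 -2.2] T [ 0.04 -0.17 -0.03] op 59.4 t 14.4667
```

```bash
python3 -m pendant '[{"translation":[0.027,0.007,0.05],"rot":[0,0,0],"claw":0.5},{"translation":[0.027,0.007,0.11],"rot":[0,0,0],"claw":0.5},{"translation":[0.027,0.007,0.17],"rot":[0,0,0],"claw":0.5},{"translation":[0.027,0.007,0.23],"rot":[0,0,0],"claw":0.5},{"translation":[0.027,0.007,0.28],"rot":[0,0,0],"claw":0.5},{"translation":[0.027,0.007,0.3],"rot":[0,0,0],"claw":0.5},{"translation":[0.027,0.007,0.3],"rot":[0,0,0],"claw":0.5},{"translation":[0.027,0.007,0.3],"rot":[0,0,0],"claw":0.5}]'; python3 go.py 542.3 183 36; python3 w.py 316 300
```

```text
clock: 15.13
tool_pos: [542.8, 182.7, 70.2]
tool_rot: [-1.911, -2.492, 0.001]
contact_force: [1.6, 0.1, -0.4]
opening: 59.2
finger_force: 40.0
shift [ 0.0009 -0.0008  0.0683] mm 34.2 tilt(tool z) [-1.5e-03  3.0e-04 -1.0e+00] yaw x 105.0
pos [542.8 182.7  70.2] q [ 0.29  0.72 -0.89  1.85  0.7   0.92 -0.67] F [ 1.6  0.1 -0.4] T [ 0.08 -0.11 -0.03] op 59.2 t 15.1333
top z 104.97245770212868 ((541.6683959960938, 184.69200134277344), 28.422521591186523) bbox mid [542.38700977 187.88619831]
face px (317.1900062561035, 324.00439453125) (91.85224151611328, 112.96768951416016) world [534.9 212.1 154.5] [541.9 186.1 105. ]
```

```bash
python3 -m pendant '[{"translation":[0,0,0.02],"rot":[0,0,0],"claw":0.5},{"translation":[0,0,0.04],"rot":[0,0,0],"claw":0.5},{"translation":[0,0,0.055],"rot":[0,0,0],"claw":0.5},{"translation":[0,0,0.058],"rot":[0,0,0],"claw":0.5},{"translation":[0,0,0.06],"rot":[0,0,0],"claw":0.5},{"translation":[0,0,0.062],"rot":[0,0,0],"claw":0.5},{"translation":[0,0,0.062],"rot":[0,0,0],"claw":0.5},{"translation":[0,0,0.062],"rot":[0,0,0],"claw":0.5}]'; python3 go.py 542.3 183 36
```

```text
clock: 15.85
tool_pos: [543.5, 182.5, 39.7]
tool_rot: [1.912, 2.492, 0.001]
contact_force: [-0.5, -0.7, -1.4]
opening: 58.9
finger_force: 40.0
shift [ 0.0016 -0.002   0.0075] mm 4.0 tilt(tool z) [ 4.e-04  2.e-04 -1.e+00] yaw x 105.0
pos [543.5 182.5  39.7] q [ 0.26  0.76 -0.85  1.86  0.75  0.87 -0.7 ] F [-0.5 -0.7 -1.4] T [ 0.04 -0.17 -0.03] op 58.9 t 15.85
```

```bash
cat > ck2.py <<'E'
import sys; from h import *
s=manip.observe(); F=s['contact_force'][2]; print('z',s['tool_pos'][2].round(2),'Fz',round(F,2)); sys.exit(int(F>3))
E
python3 -m pendant '[{"translation":[0,0,0.001],"rot":[0,0,0],"claw":0.5},{"translation":[0,0,0.002],"rot":[0,0,0],"claw":0.5},{"translation":[0,0,0.002],"rot":[0,0,0],"claw":0.5}]' >/dev/null && python3 ck2.py &&
python3 -m pendant '[{"translation":[0,0,0.001],"rot":[0,0,0],"claw":0.5},{"translation":[0,0,0.002],"rot":[0,0,0],"claw":0.5},{"translation":[0,0,0.002],"rot":[0,0,0],"claw":0.5}]' >/dev/null && python3 ck2.py &&
python3 -m pendant '[{"translation":[0,0,0.001],"rot":[0,0,0],"claw":0.5},{"translation":[0,0,0.002],"rot":[0,0,0],"claw":0.5},{"translation":[0,0,0.002],"rot":[0,0,0],"claw":0.5}]' >/dev/null && python3 ck2.py &&
python3 -m pendant '[{"translation":[0,0,0.001],"rot":[0,0,0],"claw":0.5},{"translation":[0,0,0.002],"rot":[0,0,0],"claw":0.5},{"translation":[0,0,0.002],"rot":[0,0,0],"claw":0.5}]' >/dev/null && python3 ck2.py &&
python3 -m pendant '[{"translation":[0,0,0.001],"rot":[0,0,0],"claw":0.5},{"translation":[0,0,0.002],"rot":[0,0,0],"claw":0.5},{"translation":[0,0,0.002],"rot":[0,0,0],"claw":0.5}]' >/dev/null && python3 ck2.py &&
python3 -m pendant '[{"translation":[0,0,0.001],"rot":[0,0,0],"claw":0.5},{"translation":[0,0,0.002],"rot":[0,0,0],"claw":0.5},{"translation":[0,0,0.002],"rot":[0,0,0],"claw":0.5}]' >/dev/null && python3 ck2.py
```

```text
z 38.54 Fz -1.29
z 37.38 Fz -0.77
z 36.34 Fz -1.89
z 35.81 Fz 1.42
z 34.87 Fz 5.63
```

```bash
python3 -m pendant '[{"translation":[0,0,-0.001],"rot":[0,0,0],"claw":0.5},{"translation":[0,0,-0.001],"rot":[0,0,0],"claw":0.7},{"translation":[0,0,-0.001],"rot":[0,0,0],"claw":0.8},{"translation":[0,0,-0.001],"rot":[0,0,0],"claw":0.95},{"translation":[0,0,-0.001],"rot":[0,0,0],"claw":1},{"translation":[0,0,-0.001],"rot":[0,0,0],"claw":1},{"translation":[0,0,-0.001],"rot":[0,0,0],"claw":1},{"translation":[0,0,-0.001],"rot":[0,0,0],"claw":1}]' 10
python3 go.py 542 183 36
```

```text
clock: 17.77
tool_pos: [543.3, 182.3, 34.9]
tool_rot: [-1.912, -2.492, 0.0]
contact_force: [0.6, 0.1, 0.0]
opening: 91.7
finger_force: 0.0
shift [ 0.002  -0.0021 -0.0022] mm 1.8 tilt(tool z) [-1.e-04  1.e-04 -1.e+00] yaw x 105.0
pos [543.3 182.3  34.9] q [ 0.26  0.77 -0.85  1.86  0.75  0.87 -0.71] F [0.6 0.1 0. ] T [ 0.01 -0.1   0.03] op 91.7 t 17.7667
```

```bash
python3 -m pendant '[{"translation":[0,0,-0.02],"rot":[0,0,0],"claw":1},{"translation":[0,0,-0.06],"rot":[0,0,0],"claw":1},{"translation":[0,0,-0.12],"rot":[0,0,0],"claw":1},{"translation":[0,0,-0.18],"rot":[0,0,0],"claw":1},{"translation":[0,0,-0.24],"rot":[0,0,0],"claw":1},{"translation":[0,0,-0.3],"rot":[0,0,0],"claw":1},{"translation":[0,0,-0.36],"rot":[0,0,0],"claw":1},{"translation":[0,0,-0.36],"rot":[0,0,0],"claw":1},{"translation":[0,0,-0.36],"rot":[0,0,0],"claw":1}]'
python3 - <<'E'
from h import *
save(cap('side'),'end.png'); print(manip.observe()['clock'])
E
```

```text
clock: 18.52
tool_pos: [544.4, 183.0, 217.5]
tool_rot: [1.91, 2.49, 0.005]
contact_force: [-0.4, 0.3, -0.9]
opening: 91.9
finger_force: 0.0
18.5667
```

View pics/end.png

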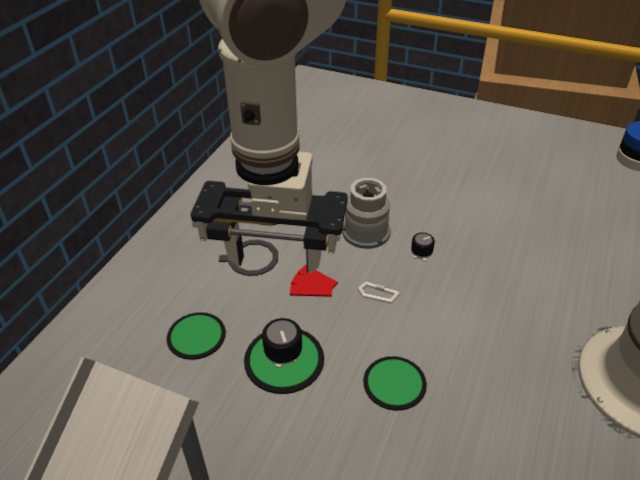

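The cap stands upright on the large mat at (283,340). The gripper is clear, and the frame in view, the segment and the clip have not moved. I hand the job in.

```bash
python3 -c "
from workcell import manip
print(manip.close_job())"
```

```text
the job is handed in; nothing more can be done
None
```

The job is handed in (no verdict was shown): I pressed the cap at about 15 N, turned it anticlockwise to its stop (0.55 N m at most), lifted it off, and set it down upright near the centre of the 130 mm green mat and let go, without touching the frames, segment or clip.

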